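Clip the snap hook onto the anchor eye

ROBOT

A 7-joint arm with a two-finger parallel gripper is mounted at the origin on a cart in front of the work surface, level with it; the furniture and walls round the work are solid. World frame = base frame: x ahead of the robot, y to its left, z up, the work surface at z = 0. Lengths are in m, angles in rad, forces in N, time in s.
With the tool pointing down it reaches from about 0.4 to 0.875 m from the base axis. Payload 6.5 kg.
Tool frame: the origin (TCP) lies midway between the tips of the shut fingers; the grasp point (between the pads) lies 19 mm behind it (arm.grasp_offset is the distance from the TCP to the grasp point, in m); x points along the fingers, y is the direction in which the jaws open and shut, and the axes are right-handed (so a half turn about x gives the same grasp; the last joint's range is limited). The gripper opens to 85 mm and grips with 20 to 120 N. Pads are 22 mm wide; open, the fingers measure 114 mm over their backs; the gripper's body (76 mm by 85 mm) begins 54 mm behind the grasp point. The pads swing forward as they close: fully open they stand 13 mm farther back than shut.
Start: joints at [-1.221, 0.536, -0.004, 1.538, 0.003, 1.067, -0.071], TCP at [0.263, 0.595, 0.231] pointing down, gripper open.
Joint ranges: [-2.7, 2.7], [-0.37, 2.16], [-1.27, 1.26], [0.24, 2.4], [-1.31, 4.45], [0.19, 1.91], [-2.76, 2.76]. Speed limits (rad/s): [2.39, 2.39, 3.14, 3.14, 3.14, 3.14, 3.14].

INTERFACE

Orientations are given as [roll, pitch, yaw] about the fixed x, y, z axes, in that order (R = Rz(yaw) Ry(pitch) Rx(roll)).
In Python, from rig import arm, optics gives the robot as it stands. Calls block until the motion is done:
- arm.move_pose(position, orientation): joint-space move of the TCP to a pose.
- arm.move_linear(position, v=0.15, attitude=None, f_stop=None): straight line of the TCP; attitude=None keeps the orientation; v is the mean speed in m/s. With f_stop (N) it stops when the force on the tool has changed by that much, and returns True; else False.
- arm.movej(angles): joint-space move.
- arm.command_gripper(opening, effort=None): opening from 0.0 (shut) to 1.0 (fully open); effort is the grip in N (None keeps the last); returns when the fingers have stopped.
- arm.dwell(seconds).
- arm.ik(position, orientation): joint angles nearest the present ones, or None.
- optics.read_camera(name): name is "side" or "top" or "wrist"; returns the picture (400x640x3 uint8, red, green, blue); there is no depth.
- optics.get_calibration(name): a dict with "mtx" (3x3 intrinsics, pixels), "extrinsics" (4x4, takes a point from camera to world coordinates). Camera axes: x right, y down, z forward; pixel columns grow to the right and rows downward; lengths in m; the calibration is good to about 2 mm. The wrist camera is an equidistant fisheye: a pixel r from the principal point sees the ray r / f radians off the axis. A picture is of the moment at which its call begins: read the wrist's pose just before it. get_calibration takes no time and is no camera call; for the wrist camera it gives the pose at the moment of the call.
A pose or a line that the arm cannot do raises arm.PlanningError and nothing moves.
- arm.sign_off(): hands the job in, once; it reports no verdict.
Readings, each from a call of its own:
- arm.current_clock(): time.
- arm.current_joint_pos(): joint angles.
- arm.current_qd(): joint speeds.
- arm.current_tau(): joint torques, N m.
- arm.current_ee_pos(): TCP position.
- arm.current_tcp_rot(): TCP orientation.
- arm.current_wrist_force(): force on the tool from outside, world axes, zero at the start.
- arm.current_torque(): the same for the moment, N m.
- arm.current_grip_width(): opening from 0.0 (shut) to 1.0 (fully open).
Only numpy, scipy, OpenCV 4.12 (cv2) and the standard library are available. Lean on these libraries where they do the work, as an engineer would, in place of code of your own. Each camera call takes 0.05 s, during which the arm holds its last target.

TASK

Secure the loose steel snap hook to the anchor beside the work: push its mouth against a leg of the closed eye (the arch, not the plain pin) so that the leg presses the sprung gate inward and slips past it. Leave the hook lying flat and at rest, clipped round the leg with its gate sprung fully shut, and let go.

Things in the scene. Friction and masses are not known exactly. Their poses are not given: they have to be found in the camera images.
- snap_hook: Loose steel snap hook lying flat, 0.18 kg, 151 x 50 mm. Origin: underside centre of its grip tail, a block 44 x 22 mm (along x, y), 16 high: grip it here, across the 22. x points to the mouth, y left, z up. A ring reaches back to x -43. Ahead a U of 10 mm bar: back bar axis x 40, arms at y +-20 (30 clear) to x 112; left arm's nose curls in to y 10. Loop inside: x 45 to 96.
- snap_gate (a joint): Sprung gate, a 7 mm bar 37 mm long across the hook's mouth at hook x = 100 mm, hinged on the right arm (y -20). 0 rad shut; swings only inward, to 1.4 rad, with 1 to 4 N, and springs shut by itself. Take the leg in near hook y = -1 mm (+-6 is fine). It is past the gate when beyond (less than) hook x = 66 mm; about 57 mm is a good stop.
- eye_leg_left (a point): Left (+y) upright leg of the closed eye: a rigid 8 mm round steel bar bent into an arch 40 mm high, legs 44 mm apart on centres, on a fixed 50 x 100 x 4 mm plate. Point on the leg's axis 12 mm above the table; x horizontal, square to the arch, roughly away from the robot; y to the left leg, z up. The hook goes on along +x, over the plate. A like plate with one plain pin is not the eye.
- eye_leg_right (a point): Right (-y) upright leg of the same eye, 44 mm from the left one; same height and axes. Either leg may be clipped.
Mind the look-alikes: they are no part of the job. What is shaped like the part that bears eye_leg_left but blue or orange is not meant.

How it is judged:
By the outcome, as a careful person would: the job done as asked, in the order asked, and still so for the second after the job is handed in, with the robot touching nothing.
It also fails if it takes over 40 s, if anything falls off the work surface, if the arm or the gripper's body presses on something with over 40 N, if the wrist force passes 120 N, or if a joint passes its speed limit or range.

## Working session

There is one attempt and no reset: what is moved stays moved. The work goes in short steps, each a Python script; the robot and the scene stay as the last script left them, time stands still between calls to the robot, and variables do not carry over. Pictures are saved under pics/ and viewed, and the job is handed in when it is done.

```bash
mkdir -p pics; ls
python3 - <<'E'
from rig import arm, optics
import cv2, numpy as np
np.set_printoptions(precision=4,suppress=True)
for n in ["top","side","wrist"]:
    c=optics.get_calibration(n); print(n,c["mtx"],c["extrinsics"])
    im=optics.read_camera(n); cv2.imwrite(f"pics/{n}0.png",im[:,:,::-1])
print(arm.current_clock(),arm.current_tcp_rot())
E
```

```text
pics
top [[517.9886   0.     308.8369]
 [  0.     517.9886 189.5649]
 [  0.       0.       1.    ]] [[ 0.0059 -0.9885  0.1513  0.3004]
 [-1.     -0.0059  0.0006  0.0956]
 [ 0.0003 -0.1513 -0.9885  1.3591]
 [ 0.      0.      0.      1.    ]]
side [[405.9097   0.     317.2055]
 [  0.     405.9097 197.9835]
 [  0.       0.       1.    ]] [[ 0.9999 -0.0151  0.0061  0.5006]
 [-0.0129 -0.5103  0.8599 -0.7479]
 [-0.0099 -0.8598 -0.5105  0.5594]
 [ 0.      0.      0.      1.    ]]
wrist [[309.7069   0.     314.5734]
 [  0.     309.7069 197.5367]
 [  0.       0.       1.    ]] [[ 0.4049  0.88    0.2482  0.198 ]
 [ 0.9143 -0.3893 -0.1116  0.6218]
 [-0.0016  0.2721 -0.9623  0.3741]
 [ 0.      0.      0.      1.    ]]
0.15 [-1.5051  1.5695 -1.9208]
```

View pics/top0.png

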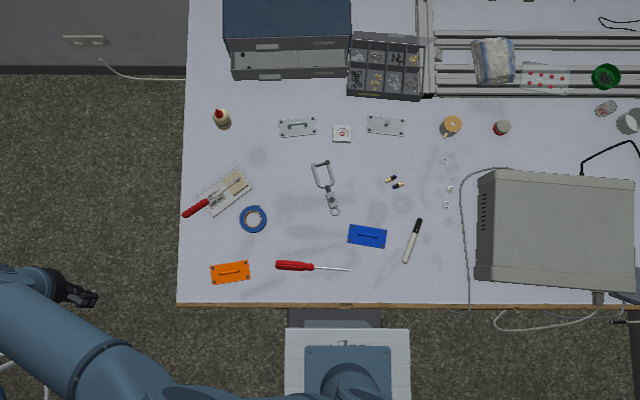

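View pics/side0.png

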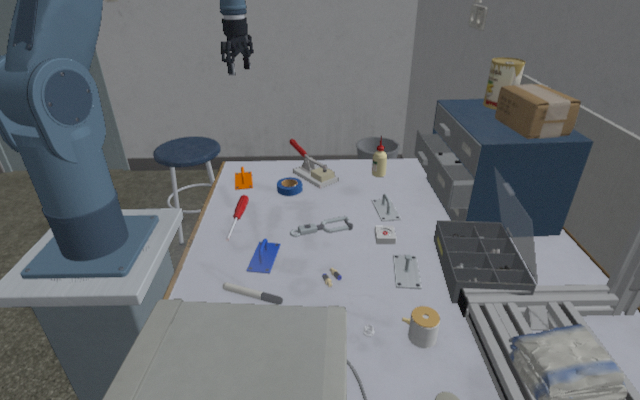

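View pics/wrist0.png

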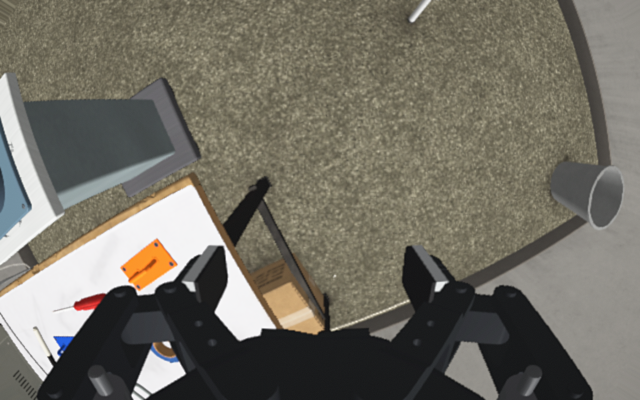

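Run:
```python
import cv2, numpy as np
im=cv2.imread("pics/top0.png"); a=cv2.resize(im[100:225,270:420],None,fx=5,fy=5,interpolation=cv2.INTER_CUBIC)[:600]
cv2.imwrite("pics/c1.png",a)
im=cv2.imread("pics/side0.png"); a=cv2.resize(im[180:290,285:435],None,fx=5,fy=5,interpolation=cv2.INTER_CUBIC)
cv2.imwrite("pics/c2.png",a)
```

```text
(no output)
```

View pics/c1.png

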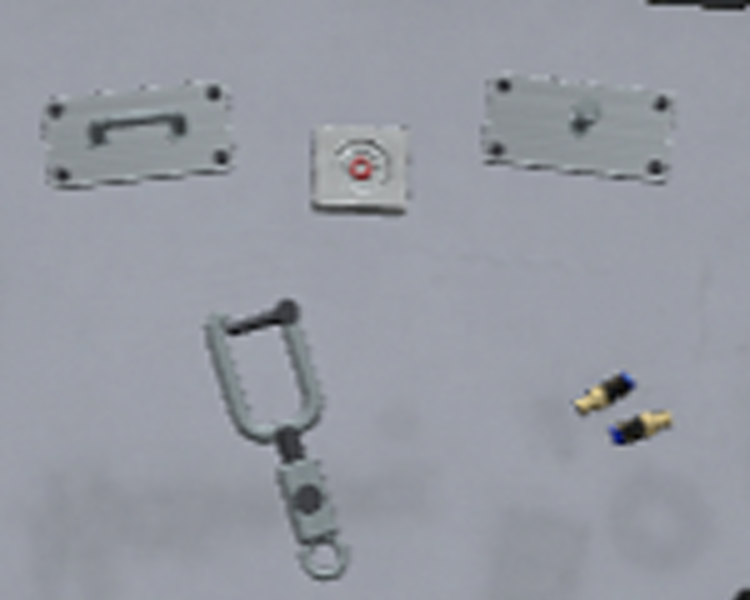

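View pics/c2.png

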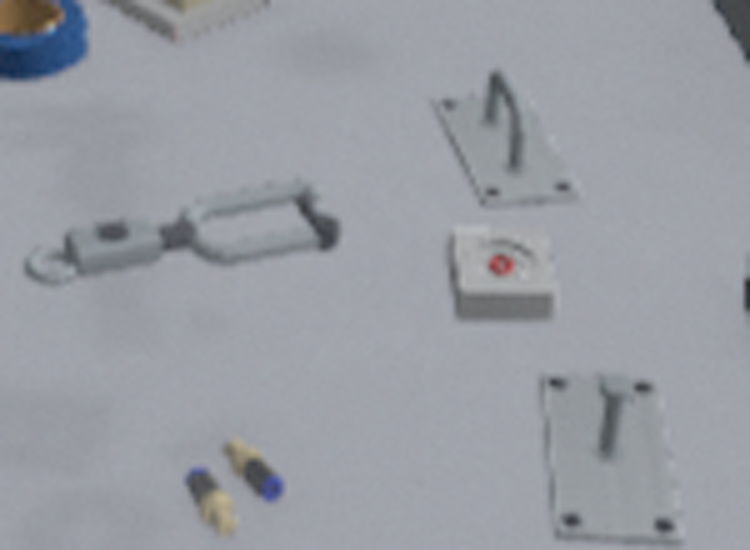

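```bash
cat > h.py <<'E'
from rig import arm, optics
import cv2, numpy as np
from scipy.spatial.transform import Rotation as R
np.set_printoptions(precision=4,suppress=True)
def ray(cal,px,fish):
    K=cal["mtx"];E=cal["extrinsics"]
    u=(px[0]-K[0,2])/K[0,0];v=(px[1]-K[1,2])/K[1,1]
    if fish:
        r=np.hypot(u,v); d=np.array([u/r*np.sin(r),v/r*np.sin(r),np.cos(r)]) if r>1e-9 else np.array([0,0,1.])
    else: d=np.array([u,v,1.])
    return E[:3,3],E[:3,:3]@d
def at_z(cal,px,z,fish=False):
    o,d=ray(cal,px,fish); return o+d*(z-o[2])/d[2]
def proj(cal,P,fish=False):
    K=cal["mtx"];E=cal["extrinsics"]; p=E[:3,:3].T@(np.asarray(P)-E[:3,3])
    if fish:
        r=np.hypot(p[0],p[1]);t=np.arctan2(r,p[2]);u,v=p[0]/r*t,p[1]/r*t
    else: u,v=p[:2]/p[2]
    return np.array([K[0,0]*u+K[0,2],K[1,1]*v+K[1,2]])
def down(yaw,flip=False):
    # tool x down, tool y = hook +y (or -y)
    y=np.array([-np.sin(yaw),np.cos(yaw),0])*(-1 if flip else 1)
    x=np.array([0,0,-1.]); M=np.stack([x,y,np.cross(x,y)],1)
    return R.from_matrix(M).as_euler('xyz')
E
python3 - <<'E'
from h import *
t=optics.get_calibration("top")
f=lambda c:(270+c[0]/5,100+c[1]/5)
for n,c,z in [("tail",(307,498),.016),("gateR",(287,312),.01),("noseL",(215,325),.01),("legL",(97,140),.004),("legR",(180,133),.004),("legLtop",(93,126),.04),("legRtop",(180,118),.04),("box",(360,170),.015)]: print(n,at_z(t,f(c),z))
M=R.from_euler('xyz',arm.current_tcp_rot()).as_matrix(); print(M)
w=optics.get_calibration("wrist")["extrinsics"]
print(M.T@(w[:3,3]-arm.current_ee_pos()), M.T@w[:3,:3])
for fl in (0,1):
    print(arm.ik([.6,.07,.2],down(.3,fl)), arm.ik([.6,.07,.02],down(.1,fl)))
E
```

```text
tail [0.4798 0.0372 0.016 ]
gateR [0.5802 0.0475 0.01  ]
noseL [0.5729 0.0857 0.01  ]
legL [0.6754 0.1498 0.004 ]
legR [0.6796 0.1051 0.004 ]
legLtop [0.673  0.1505 0.04  ]
legRtop [0.6776 0.1049 0.04  ]
box [0.6567 0.0088 0.015 ]
[[-0.0004  0.4038  0.9148]
 [-0.0012  0.9148 -0.4038]
 [-1.     -0.0013  0.0001]]
[-0.1436 -0.0008 -0.07  ] [[ 0.0001 -0.272   0.9623]
 [ 1.     -0.0012 -0.0004]
 [ 0.0012  0.9623  0.272 ]]
[-0.2463  0.4919  0.0757  1.6982 -0.0439  0.9532  1.7167] [-0.1993  0.7477  0.012   1.7738 -0.014   0.6201  1.4917]
[-0.6439  0.5633  0.6401  1.7227 -0.3923  0.9869 -1.1286] [-0.5771  0.8298  0.5491  1.7976 -0.6409  0.6997 -1.1376]<sys>:0: UserWarning: Gimbal lock detected. Setting third angle to zero since it is not possible to uniquely determine all angles.
```

```bash
python3 -W ignore - <<'E'
from h import *
arm.move_pose([.63,.09,.25],down(.0))
print(arm.current_clock(),arm.current_ee_pos())
c=optics.get_calibration("wrist");im=optics.read_camera("wrist")
cv2.imwrite("pics/w1.png",im[:,:,::-1]);np.savez("w1.npz",mtx=c["mtx"],extrinsics=c["extrinsics"])
E
```

```text
2.3833 [0.6298 0.0915 0.2499]
```

View pics/w1.png

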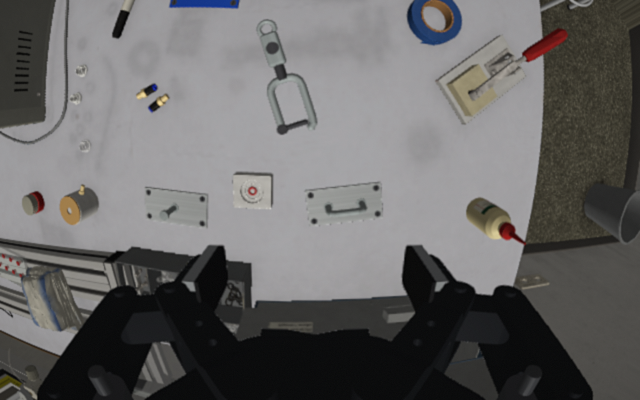

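Run:
```python
import cv2
im=cv2.imread("pics/w1.png")
cv2.imwrite("pics/w1a.png",cv2.resize(im[10:150,240:340],None,fx=4,fy=4,interpolation=cv2.INTER_CUBIC))
cv2.imwrite("pics/w1b.png",cv2.resize(im[170:240,290:400],None,fx=7,fy=7,interpolation=cv2.INTER_CUBIC))
```

```text
(no output)
```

View pics/w1a.png

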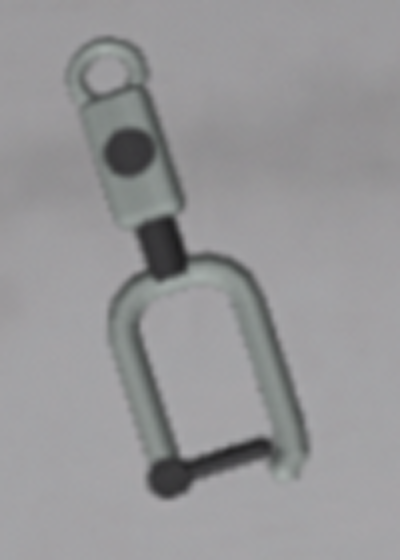

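View pics/w1b.png

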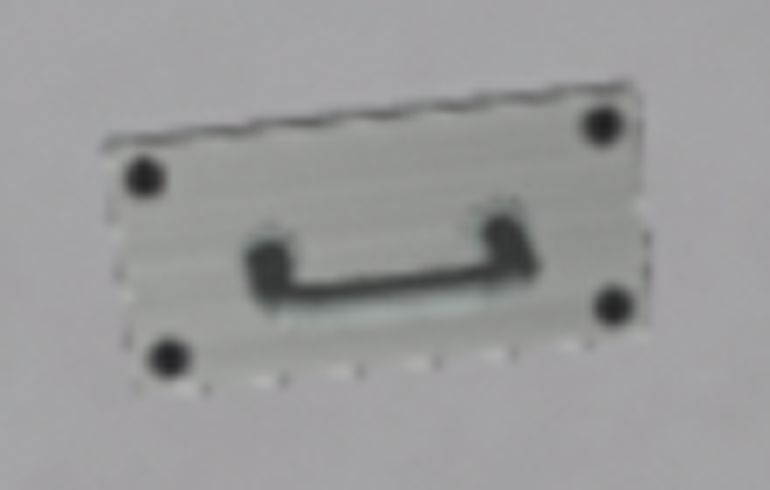

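Run:
```python
from h import *
c=np.load("w1.npz");t=optics.get_calibration("top")
B=[at_z(c,(290+u/7,170+v/7),.005,True) for u,v in [(145,178),(602,125),(613,306),(169,358)]]
print(np.array(B)); ctr=np.mean(B,0);d=(B[1]-B[0]+B[2]-B[3])/2;yaw=np.arctan2(-d[0],d[1]);print("wrist plate",ctr,yaw,np.linalg.norm(d))
y=np.array([-np.sin(yaw),np.cos(yaw),0])
print("legs",ctr+.022*y,ctr-.022*y)
for u,v,z in [(502,232,.006),(268,256,.006)]: print("legbase",at_z(c,(290+u/7,170+v/7),z,True))
B=[at_z(t,(270+u/5,100+v/5),.005) for u,v in [(214,93),(56,110),(62,174),(222,157)]]
ctr=np.mean(B,0);d=(B[1]-B[0]+B[2]-B[3])/2;print("top plate",ctr,np.arctan2(-d[0],d[1]),np.linalg.norm(d))
f=lambda u,v:(240+u/4,10+v/4)
dot=at_z(c,f(129,152),.016,True)
cs=[at_z(c,f(*p),.016,True) for p in [(82,108),(137,87),(180,205),(124,227)]]
hin=at_z(c,f(168,478),.012,True)
back=at_z(c,f(187,270),.008,True); tip=at_z(c,f(290,455),.008,True)
print("dot",dot,"corn",np.mean(cs,0),np.array(cs)); print("hinge",hin,"nose",tip,"back",back)
for P in [(100,-20)]:
    v=hin-np.mean(cs,0);print("yaw from hinge",np.arctan2(v[1],v[0])-np.arctan2(-20,100),np.hypot(*v[:2]))
v=back-dot;print("yaw back",np.arctan2(v[1],v[0]),np.hypot(*v[:2]))
d=(cs[3]-cs[0]+cs[2]-cs[1])/2;print("yaw tail",np.arctan2(d[1],d[0]))
print("top dot",at_z(t,(270+308/5,100+498/5),.016),"hinge",at_z(t,(270+287/5,100+312/5),.012))
```

```text
[[0.6664 0.0863 0.005 ]
 [0.6561 0.1717 0.005 ]
 [0.6918 0.1759 0.005 ]
 [0.702  0.0907 0.005 ]]
wrist plate [0.6791 0.1312 0.005 ] 0.11985907186716954 0.08596532642373667
legs [0.6764 0.153  0.005 ] [0.6817 0.1093 0.005 ]
legbase [0.6766 0.1534 0.006 ]
legbase [0.6813 0.1093 0.006 ]
top plate [0.6789 0.1274 0.005 ] 0.1157861861734604 0.08618053831372227
dot [0.4789 0.0401 0.016 ] corn [0.4802 0.0406 0.016 ] [[0.4639 0.0256 0.016 ]
 [0.4579 0.0424 0.016 ]
 [0.4963 0.0557 0.016 ]
 [0.5026 0.0387 0.016 ]]
hinge [0.5805 0.0512 0.012 ] nose [0.5738 0.0887 0.008 ] back [0.5157 0.0571 0.008 ]
yaw from hinge 0.3028140748589983 0.10085296226568127
yaw back 0.43226958200230614 0.04048112979624116
yaw tail 0.33055742557785606
top dot [0.4798 0.0367 0.016 ] hinge [0.5798 0.0476 0.012 ]
```

```bash
python3 -W ignore - <<'E'
from h import *
yaw=.308; p=np.array([.4797,.0388])
arm.command_gripper(0.6,60)
arm.move_pose([*p,.10],down(yaw))
q=arm.current_ee_pos();print(q,arm.current_clock())
print(arm.move_linear([*p,.004],v=.08,f_stop=12), arm.current_ee_pos(),arm.current_wrist_force())
arm.command_gripper(0.0,60)
print(arm.current_grip_width(),arm.current_wrist_force(),arm.current_clock())
c=optics.get_calibration("wrist");im=optics.read_camera("wrist")
cv2.imwrite("pics/w2.png",im[:,:,::-1]);np.savez("w2.npz",mtx=c["mtx"],extrinsics=c["extrinsics"])
E
```

```text
[0.4819 0.0393 0.101 ] 3.7417
False [0.4801 0.0389 0.0044] [-0.6076 -0.972   0.9715]
0.23711770136932017 [-1.4142 -0.9943  5.2693] 5.4667
```

View pics/w2.png

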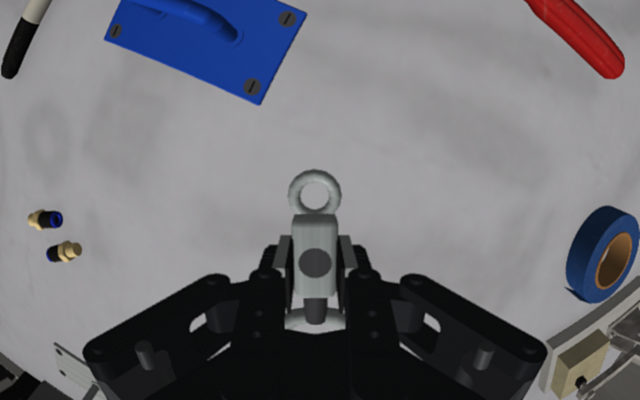

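```bash
python3 -W ignore - <<'E'
from h import *
c=np.load("w2.npz")
d=at_z(c,(315,262.5),.016,True); tc=arm.current_ee_pos(); yaw=.308
print("dot",d,"rel hook frame",R.from_euler('z',-yaw).apply(d-tc))
dx=R.from_euler('z',-yaw).apply(d-tc)[0]
print(arm.move_linear([*tc[:2],.05],v=.1),arm.current_grip_width())
leg=np.array([.6766,.1515]);ey=.118;Rm=R.from_euler('z',ey).as_matrix()[:2,:2]
pre=leg-Rm@np.array([140,-1])*1e-3
print(pre)
arm.move_linear([*pre,.016],v=.15,attitude=down(ey))
print(arm.current_ee_pos(),arm.current_grip_width(),arm.current_clock())
for n in ["top","side","wrist"]:
    im=optics.read_camera(n); cv2.imwrite(f"pics/{n}3.png",im[:,:,::-1])
im=cv2.imread("pics/top3.png");cv2.imwrite("pics/t3.png",cv2.resize(im[90:220,250:400],None,fx=4.5,fy=4.5,interpolation=cv2.INTER_CUBIC))
im=cv2.imread("pics/side3.png");cv2.imwrite("pics/s3.png",cv2.resize(im[160:290,285:435],None,fx=4.5,fy=4.5,interpolation=cv2.INTER_CUBIC))
E
```

```text
dot [0.4794 0.0389 0.016 ] rel hook frame [-0.0006  0.0002  0.0114]
False 0.23966728622089017
[0.5375 0.136 ]
[0.5368 0.1347 0.0158] 0.23712447588284338 7.0583
```

View pics/t3.png

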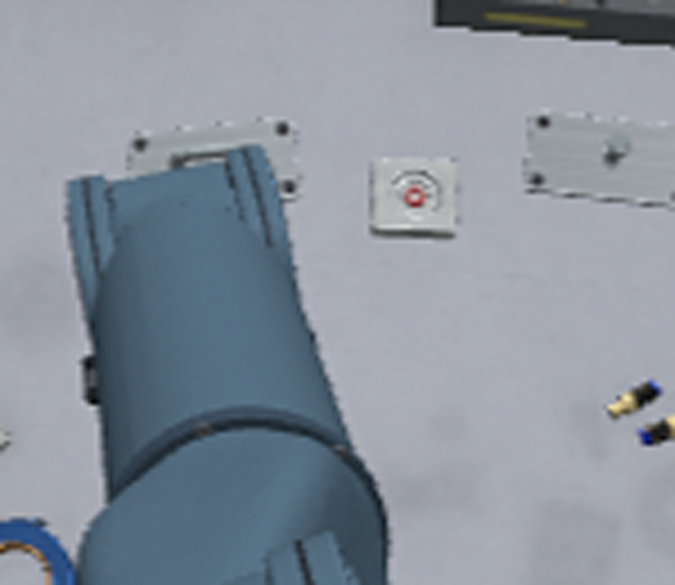

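View pics/s3.png

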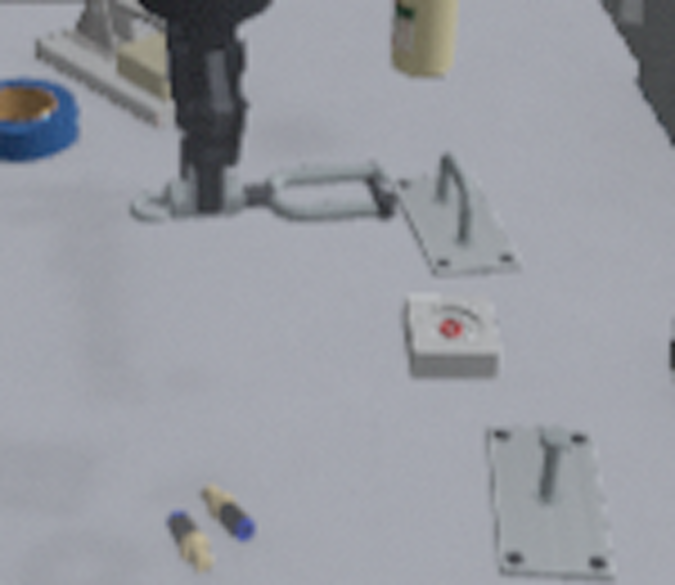

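View pics/wrist3.png

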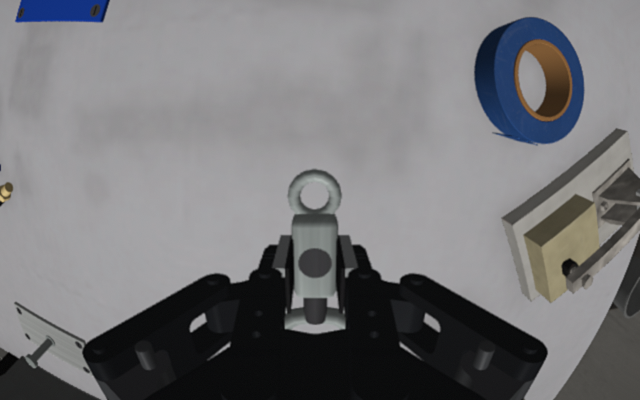

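```bash
python3 -W ignore - <<'E'
from h import *
s=optics.get_calibration("side")
f=lambda u,v:(285+u/4.5,160+v/4.5)
print("legL",at_z(s,f(440,198),.005),"legR",at_z(s,f(463,242),.005))
B=[at_z(s,f(*p),.005) for p in [(405,184),(442,264),(507,259)]];print(np.array(B))
print("plate ctr from diag",(B[0]+B[2])/2)
print("hinge",at_z(s,f(386,205),.0114+.008))
tc=arm.current_ee_pos();M=R.from_euler('z',.118)
for P in [(100,-20,8),(100,20,8),(-32,0,8)]:
    w=tc*[1,1,0]+[0,0,.0114]+M.apply(np.array(P)/1000); print(P,w,(proj(s,w)-[285,160])*4.5)
for w in [(.6766,.1515,.004),(.6766,.1515,.012),(.6815,.108,.004),(.6815,.108,.044)]: print(w,(proj(s,w)-[285,160])*4.5)
E
```

```text
legL [0.6774 0.1503 0.005 ] legR [0.6831 0.1034 0.005 ]
[[0.6593 0.1665 0.005 ]
 [0.668  0.0817 0.005 ]
 [0.7043 0.0856 0.005 ]]
plate ctr from diag [0.6818 0.1261 0.005 ]
hinge [0.6415 0.1204 0.0194]
(100, -20, 8) [0.6389 0.1267 0.0194] [379.9471 199.1579]
(100, 20, 8) [0.6342 0.1664 0.0194] [363.4245 163.5307]
(-32, 0, 8) [0.5055 0.131  0.0194] [142.9218 198.7392]
(0.6766, 0.1515, 0.004) [438.2084 198.4257]
(0.6766, 0.1515, 0.012) [439.2078 186.61  ]
(0.6815, 0.108, 0.004) [458.7232 239.0315]
(0.6815, 0.108, 0.044) [464.4076 177.6092]
```

```bash
python3 -c "
import cv2
im=cv2.imread('pics/side3.png');cv2.imwrite('pics/s3b.png',cv2.resize(im[190:225,345:405],None,fx=12,fy=12,interpolation=cv2.INTER_CUBIC))"
```

```text
(no output)
```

View pics/s3b.png

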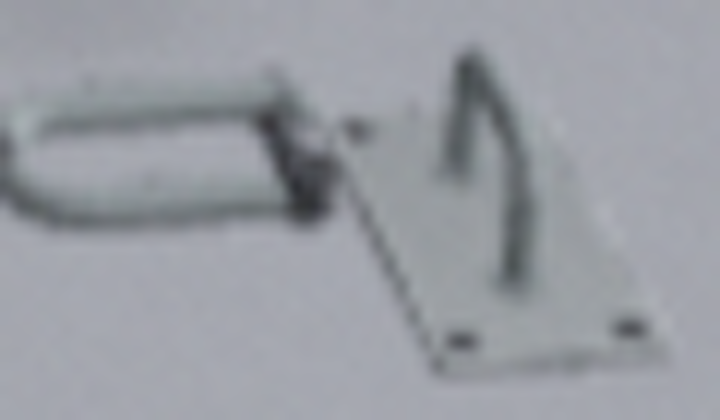

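```bash
python3 -W ignore - <<'E'
from h import *
print(arm.current_ee_pos(),arm.current_wrist_force())
leg=np.array([.6768,.1525]);ey=.118;Rm=R.from_euler('z',ey).as_matrix()[:2,:2]
g=leg-Rm@np.array([118,-1])*1e-3
arm.move_linear([*g,.016],v=.08); arm.dwell(.2)
e=arm.current_ee_pos();print(g,e,Rm.T@(leg-e[:2]))
im=optics.read_camera("side")[:,:,::-1]
cv2.imwrite('pics/s4.png',cv2.resize(im[185:230,320:410],None,fx=8,fy=8,interpolation=cv2.INTER_CUBIC))
print(arm.current_clock())
E
```

```text
[0.5372 0.1348 0.0162] [-0.333  -0.2611 -1.5601]
[0.5595 0.1396] [0.5588 0.1395 0.0159] [ 0.1187 -0.001 ]
7.8917
```

View pics/s4.png

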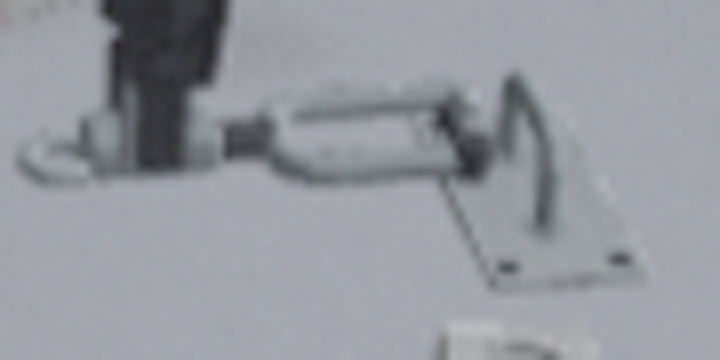

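```bash
python3 -W ignore - <<'E'
from h import *
leg=np.array([.6768,.1525]);ey=.118;Rm=R.from_euler('z',ey).as_matrix()[:2,:2]
for X in (100,85,70,57):
    g=leg-Rm@np.array([X,-1])*1e-3
    st=arm.move_linear([*g,.016],v=.06,f_stop=18)
    e=arm.current_ee_pos();print(X,st,Rm.T@(leg-e[:2])*1e3,e[2],Rm.T@arm.current_wrist_force()[:2],arm.current_grip_width())
    if st: break
im=optics.read_camera("side")[:,:,::-1]
cv2.imwrite('pics/s5.png',cv2.resize(im[185:230,320:410],None,fx=8,fy=8,interpolation=cv2.INTER_CUBIC))
cv2.imwrite('pics/w5.png',optics.read_camera("wrist")[:,:,::-1])
print(arm.current_clock())
E
```

```text
100 False [100.0027  -0.5885] 0.015812216260297097 [-0.7456 -1.3592] 0.24058620525458402
85 False [84.2096 -0.3456] 0.016102092944657306 [-0.0192 -1.8378] 0.233160156987598
70 False [69.3872 -1.5662] 0.016139918951342355 [-0.5938  0.521 ] 0.23522158753307987
57 False [56.7527 -1.1017] 0.016004767168693295 [-0.8582  0.1977] 0.23596690380370428
9.6083
```

View pics/s5.png

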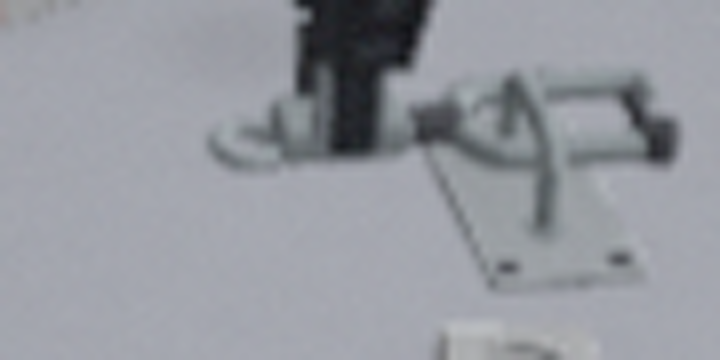

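View pics/w5.png

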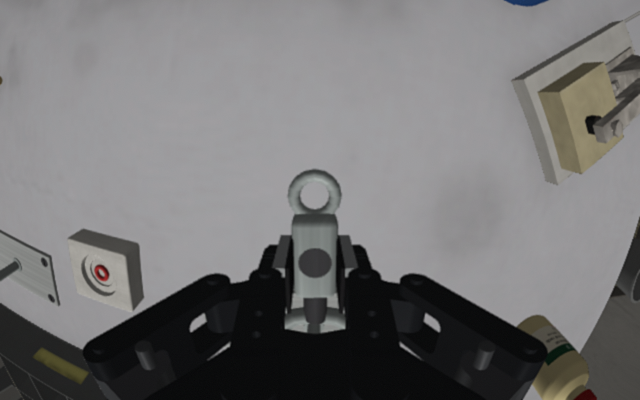

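```bash
python3 -W ignore - <<'E'
from h import *
e=arm.current_ee_pos()
print(arm.move_linear([*e[:2],.005],v=.03,f_stop=6),arm.current_ee_pos(),arm.current_wrist_force())
arm.command_gripper(.5); arm.dwell(.3)
e=arm.current_ee_pos()
arm.move_linear([*e[:2],.12],v=.12)
print(arm.current_wrist_force(),arm.current_clock())
c=optics.get_calibration("wrist");im=optics.read_camera("wrist")[:,:,::-1]
cv2.imwrite('pics/w6.png',im)
im=optics.read_camera("side")[:,:,::-1]
cv2.imwrite('pics/s6.png',cv2.resize(im[185:230,320:410],None,fx=8,fy=8,interpolation=cv2.INTER_CUBIC))
E
```

```text
True [0.6197 0.1469 0.0074] [-1.9439 -0.1036  7.2104]
[-0.3179  0.4634 -0.2099] 11.6833
```

View pics/w6.png

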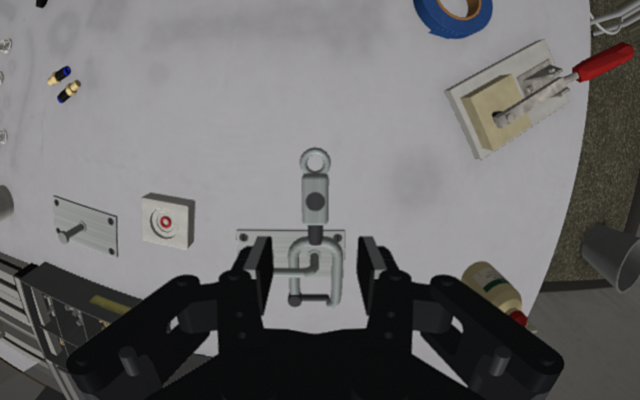

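View pics/s6.png

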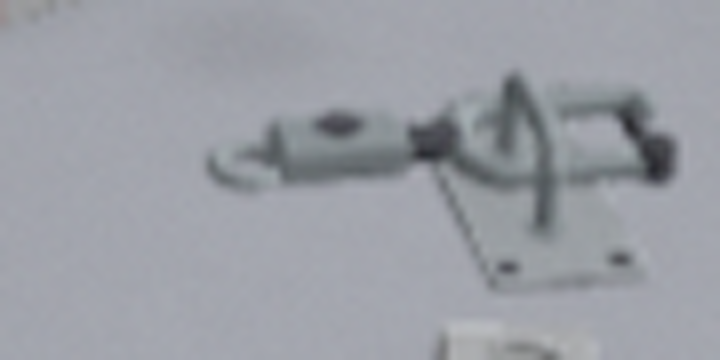

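```bash
python3 -W ignore - <<'E'
from h import *
arm.move_linear([.64,.15,.19],v=.15); arm.dwell(.2)
im=optics.read_camera("wrist")[:,:,::-1]
cv2.imwrite('pics/w7.png',cv2.resize(im[120:260,240:400],None,fx=4,fy=4,interpolation=cv2.INTER_CUBIC));print(arm.current_clock())
E
```

```text
12.675
```

View pics/w7.png

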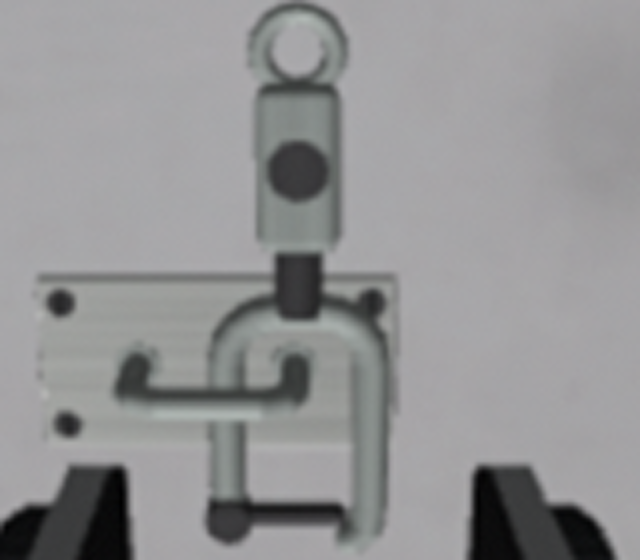

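The left leg's base, at crop pixel (295,365), stands inside the loop. The gate at (290,512) lies straight across the mouth to the nose, so it is shut, and the fingers are clear.

```bash
python3 -c "
from rig import arm
arm.sign_off()"
```

```text
the job is handed in; nothing more can be done
```

The snap hook is clipped round the left leg of the grey closed eye, released, and handed in at about 12.7 s of the 40 s allowed. I gripped it by the tail, lifted it about 12 mm over the plate and pushed it on along the eye's +x. I stopped with the leg at about hook x = 57 mm, y = -1 mm, then lowered it until it touched and let go.

- **Forces:** no wrist reading passed about 8 N, and no push stop tripped; the lowering ended at its 6 N touch stop as intended.
- **Last pictures:** the wrist and side pictures show the leg inside the loop, the gate straight across the mouth against the nose, the hook lying on the plate, and the fingers clear.
- **Disagreement between cameras:** they put the eye's y position 3 to 5 mm apart. I used a value between them, close to the wrist camera's, and it was within tolerance.
- **Not checked:** the pictures show no visible tilt, but I did not measure whether the part of the hook lying on the 4 mm plate leaves it slightly tilted.

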